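# Feed a sample carrier under the guard of a UV tunnel with a push stick

### The arm

A 6-joint arm with a two-finger parallel gripper is mounted at the origin on the work surface. World frame = base frame: x ahead of the robot, y to its left, z up, the work surface at z = 0. Lengths are in m, angles in rad, forces in N, time in s.
With the tool pointing down it reaches from about 0.3 to 0.75 m from the base axis. Payload 8.5 kg.
Tool frame: the origin (TCP) lies midway between the tips of the shut fingers; the grasp point (between the pads) lies 19 mm behind it; z points along the fingers, y is the line along which they close (so a half turn about z gives the same grasp; the last joint's range is limited). The gripper opens to 85 mm and grips with 20 to 120 N. Pads are 22 mm wide; open, the fingers measure 114 mm over their backs; the gripper's body (76 mm by 85 mm) begins 54 mm behind the grasp point. The pads swing forward as they close: fully open they stand 13 mm farther back than shut.
Start: joints at [1.008, 0.381, 1.297, -0, 1.464, -0.215], TCP at [0.187, 0.517, 0.231] pointing down, gripper open.
Joint ranges: [-3.11, 3.11], [-0.89, 2.33], [0.22, 2.48], [-1.42, 4.56], [0.17, 2.85], [-2.88, 2.88]. Speed limits (rad/s): [2.39, 2.39, 3.14, 3.14, 3.14, 3.14].

### API

Orientations are given as a unit quaternion [w, x, y, z].
In Python, from cell import ctrl, vision, finder gives the robot as it stands. The module is installed in compiled form; this text tells all that it offers.
- The arm moves only by the shell command python3 -m creep 'ROWS' [FORCE]. ROWS is JSON, a list of rows, each an object with "delta_pos": the shift along the tool's x, y, z in cm, a list of three; "angular": the turn, a rotation vector about the tool's x, y, z in degrees, a list of three; "gripper": the closure, from 0 (fully open) to 1 (shut). A call has 1 to 5 rows; each row is the pose to reach, as a shift and turn from the pose commanded when the call began, along the tool's axes at that moment; what a row does not reach only later rows make up. A row lasts 1/10 s, in which the tool goes at most 50 mm and 8.59 degrees, less where a joint would pass 70% of its speed; a pose out of reach is approached as far as the arm can. A call with a gripper value outside its range is refused whole. The fingers move at their own pace and stop on an object; FORCE is the grip in N (left out, the last holds). Time passes only in rows, so rows that repeat a pose let the fingers close. It gives the time, the measured TCP pose, the force, the opening and the grip force at its end, in the units of the state.
- ctrl.state(): the state, without advancing time (a new reading comes with each control period).
- vision.read_camera(name): name is "side" or "top"; returns (picture, depth): 400x640x3 uint8, red, green, blue; 400x640 float32, m along the optical axis (not along the pixel's ray), 0 where there is no reading.
- vision.calibration(name): a dict with "fov_y" (degrees; the focal length in pixels is half the picture's height over the tangent of half this angle, whatever the lens; pixels are square), "cx", "cy" (the principal point, pixels), "position" and "rotation" of the camera in the world. Camera axes: x right, y up, looking along -z (the intrinsics and any distortion apply to the point x, -y, -z); pixel columns grow to the right and rows downward; lengths in m; the calibration is good to about 2 mm. A picture is of the moment at which its call begins. calibration takes no time and is no camera call.
- ctrl.job_done(): hands the job in; it is judged then, once.
Trained networks look in the newest picture that a camera, given by its name, has taken for a name from the list of things; names that differ only in an ending like _2 or _b are one class to them, and where a whole thing is asked for, a point or a joint stands for the part that bears it (a point fixed in the world has none). Each returns a list of dicts, best first, with "confidence" (0 to 1); they miss things now and then, are a little off and sometimes report something else, mostly with a low value. They report only what shows in the picture. A call takes as long as a camera call. They do not tell look-alikes from the thing itself.
- finder.spot_in(camera, target): "xyz" ([x, y, z] in m, in world coordinates, good to about 4 mm: the middle of the surface that is visible of it).
- finder.landmark_of(camera, target): "xyz" ([x, y, z] in m, in world coordinates, good to about 4 mm: a listed point, or the origin of a listed thing).
The state is a dict: "time_s": time; "joint_pos": joint angles; "joint_velocities": joint speeds; "tau": joint torques, N m; "tcp_pos": TCP position; "ee_rot": TCP orientation; "force": force on the tool from outside, world axes, zero at the start; "ft_torque": the same for the moment, N m; "gripper_width": finger opening in m; "grasp_force": force on a finger pad.
Only numpy, scipy, OpenCV 4.12 (cv2) and the standard library are available. Lean on these libraries where they do the work, as an engineer would, in place of code of your own. Each camera call takes 0.05 s, during which the arm holds its last target. There are 200 camera calls.

### The job

Take the red push stick by its handle and use it to feed the metal sample carrier along the channel and under the amber guard of the UV tunnel until it bears firmly on the sprung stop hidden inside (you feel the stop give). Push gently so that you never ram the carrier, keep the gripper off the carrier and the machine, then draw the stick out and lay it upright on its sole in the orange tray with its nose pointing the same way as the feed. Leave the other things alone.

Things in the scene. Friction and masses are not known exactly. Their poses are not given: they have to be found in the camera images.
- stick: Red push stick, 200 mm long, 24 wide, standing on a flat sole 16 mm high; upright handle (36 mm along the stick, 14 thick across it) rises to 80 mm near the rear. Origin: underside, below the handle's centre; x along the sole to the nose (nose face x = +170 mm, rear end x = -30 mm), z up. 0.11 to 0.19 kg. Starts on the bench
- stick_grip (a point): Point in the stick's handle to grip, 55 mm above its underside; pinch across the stick (along its y) from above
- stick_nose (a point): Centre of the stick's nose face, the part that pushes, 8 mm above its underside
- carrier: Aluminium block with twelve orange caps: 80 mm long (its x), 60 wide (y), 24 high (27 with caps), 0.2 to 0.45 kg; origin at the centre of its underside. Lies on the machine's bed in the open infeed channel, x along the feed
- machine: White UV tunnel on an aluminium bed. Origin: bed's underside, on the channel's centre line, at the mouth; x is the feed direction (into the tunnel), z up. Bed: top 12 mm up, x -220 to +300 mm, 170 wide. Hood: x 0 to 240 mm, 140 high, 170 wide; amber guard on its front, x -12 to 0. Steel fences by the open infeed (x -170 to 0) leave a channel 66 mm wide and rise 14 mm over the bed
- mouth (a point): Centre of the mouth, on the bed's top; the opening is 66 mm wide and 34 mm high, and so is the tunnel behind it
- squeeze (a point): Middle of the tunnel 95 mm past the mouth, on the bed, where a hidden sprung shoe squeezes the carrier sideways against the wall: the push needed is 1 to 3 N before it, up to 8 N as the leading edge passes it, then 3 to 7 N. That friction also holds the carrier where it is left
- dock: Blue end-stop unit at the tunnel's back end; origin at the middle of its front lower edge, on the bed, 240 mm past the mouth. Its sprung stop reaches forward into the hood: the stop's face is 120 to 165 mm past the mouth, set differently every time, out of sight
- stop_unit (a point): Top of the blue end-stop unit. How its stop feels: it gives from 2 N, stiffens 2.5 N per mm over 5 mm, then is solid. The carrier must be pressed on it with 3 N or more besides the sliding friction (a push of 11 to 13 N on the stick does it) for 0.2 s and stay touching it. Over 18 N between stick and carrier is ramming
- tray: Shallow orange tray for the stick, 250 mm (x) by 85 mm (y), 14 high, walls and floor 4 mm; origin at the centre of its underside; x within about 15 degrees of the feed direction. The stick goes in nose to +x, its origin about 70 mm to -x of the tray's centre
- spare: Another carrier block with white caps, 80 x 60 x 24 mm; bystander, leave it alone; origin at the centre of its underside, x along its length
- reagent: Glass reagent bottle, 70 mm across, 150 mm high, blue cap; bystander, leave it alone; origin at the centre of its underside, z up
- tube: Amber sample tube with orange cap, 29 mm across, 115 mm high; bystander, leave it alone; origin at the centre of its underside, z up
- dish: Clear shallow dish, 90 mm across, 20 mm high; bystander, leave it alone; origin at the centre of its underside, z up
- pipette: White pipette with blue tip lying flat, 220 mm long, 24 mm thick; bystander, leave it alone; origin at the centre of its underside, x towards the tip
There are look-alikes about, which are no part of the job. What is shaped like the carrier but pink or purple is not meant.

How it is judged:
By the outcome, as a careful person would: the job done as asked, in the order asked, and still so for the second after the job is handed in, with the robot touching nothing.
It also fails if it takes over 64 s, if anything falls off the work surface, if the arm or the gripper's body presses on something with over 40 N, if the wrist force passes 120 N, or if a joint passes its speed limit or range.

## Working session

There is one attempt and no reset: what is moved stays moved. The work goes in short steps, Python scripts to look and compute and a shell command to move; the robot and the scene stay as the last step left them, time stands still between calls to the robot, and variables do not carry over. Pictures are saved under pics/ and viewed, at most 10 in all, crops included, and the job is handed in when it is done.

```bash
mkdir -p pics; python3 - <<'E'
from cell import ctrl, vision, finder
import cv2, numpy as np
for c in ("top","side"):
    p,d=vision.read_camera(c); cv2.imwrite(f"pics/{c}0.png",p[:,:,::-1]); k=vision.calibration(c); print(c,k)
    np.savez(f"{c}0.npz",p=p,d=d)
    for n in ("stick_grip","stick_nose","stick","carrier","mouth","machine","dock","tray","stop_unit"):
        print(n,[(np.round(r["xyz"],3).tolist(),round(r["confidence"],2)) for r in finder.landmark_of(c,n)[:3]])
s=ctrl.state();print(s)
E
```

```text
top {'fov_y': 55.159562917117945, 'cx': 320.88838481727214, 'cy': 199.05608063285754, 'position': array([0.31564768, 0.02731333, 1.39220205]), 'rotation': array([ 0.71347859,  0.06165855, -0.07308472, -0.69412185])}
stick_grip [([0.514, 0.33, 0.058], 0.78), ([0.604, -0.394, 0.011], 0.42)]
stick_nose [([0.522, 0.159, 0.009], 0.71), ([0.577, 0.5, -0.001], 0.16)]
stick [([0.514, 0.33, 0.003], 0.69)]
carrier [([0.438, 0.099, -0.0], 0.94), ([0.374, 0.263, 0.001], 0.85), ([0.75, 0.297, 0.006], 0.77)]
mouth [([0.61, -0.159, 0.009], 0.59)]
machine [([0.612, -0.159, 0.001], 0.75)]
dock [([0.605, -0.397, 0.012], 0.88)]
tray [([0.442, -0.123, 0.005], 0.85)]
stop_unit [([0.604, -0.43, 0.095], 0.61)]
side {'fov_y': 45.09866711224078, 'cx': 319.64388385001615, 'cy': 199.19070022462404, 'position': array([-0.10649048, -0.83423071,  0.96641635]), 'rotation': array([ 0.85455194,  0.39974897, -0.14657887, -0.29741617])}
stick_grip [([0.516, 0.332, 0.056], 0.84), ([0.603, -0.401, 0.014], 0.17)]
stick_nose [([0.52, 0.165, 0.01], 0.67)]
stick [([0.518, 0.332, 0.001], 0.83)]
carrier [([0.439, 0.102, -0.00
[... 305 characters left out ...]
{'time_s': 1.0, 'joint_pos': array([ 1.00767897e+00,  3.80627150e-01,  1.29738190e+00, -1.22392360e-05,
        1.46355612e+00, -2.15316712e-01]), 'joint_velocities': array([-0.00145714,  0.00089758,  0.0017774 , -0.00043753, -0.00135709,
       -0.00038654]), 'tau': array([ 1.36656749e-03, -4.48325050e+01, -2.31471491e+01, -1.27727394e-04,
        4.84644534e-04, -4.96685146e-06]), 'tcp_pos': array([0.1874721 , 0.51706543, 0.23131393]), 'ee_rot': array([1.08440669e-05, 1.73024504e-01, 9.84917520e-01, 1.04055402e-05]), 'force': array([ 0.54412807, -0.56612592,  0.54989548]), 'ft_torque': array([-0.01281796, -0.01411341,  0.05604851]), 'grasp_force': 0.0, 'gripper_width': 0.08525832767895686}
```

View pics/top0.png

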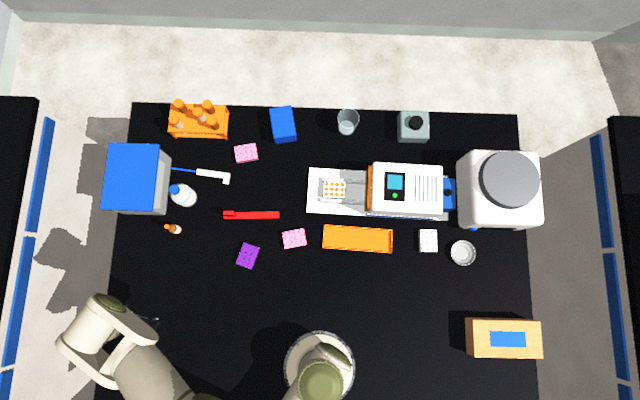

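View pics/side0.png

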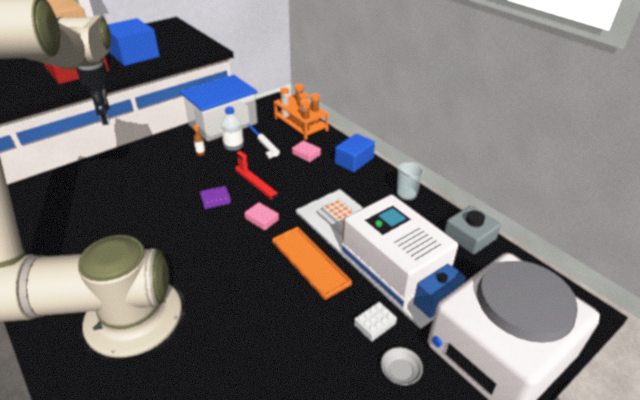

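The top picture shows the red stick at (223–280, 215), its nose to the right. The real carrier, with orange caps, is on the bed at (333, 188), the hood runs from 368 to 445 and the tray is at (357, 238). Feed runs to the right, which is world −y. The side view agrees, and the pink and purple blocks are the decoys. Next I refine the angles.

```bash
cat > h.py <<'E'
import numpy as np, cv2
from cell import ctrl, vision, finder
from scipy.spatial.transform import Rotation as R
def cloud(c,d):
    k=vision.calibration(c); f=200/np.tan(np.radians(k["fov_y"]/2))
    v,u=np.mgrid[0:400,0:640]
    q=k["rotation"]; rot=R.from_quat([q[1],q[2],q[3],q[0]])
    P=np.stack([(u-k["cx"])/f*d,-(v-k["cy"])/f*d,-d],-1)
    W=rot.apply(P.reshape(-1,3)).reshape(400,640,3)+k["position"]
    W[d==0]=np.nan
    return W
def rect(xy):
    (c,s,a)=cv2.minAreaRect(xy.astype(np.float32)*1000); 
    b=cv2.boxPoints((c,s,a)); e=[b[1]-b[0],b[2]-b[1]]; e=max(e,key=np.linalg.norm)
    return np.round(c,1),np.round(s,1),round(np.degrees(np.arctan2(e[1],e[0]))%180,2)
E
python3 - <<'E'
from h import *
for c in ("top","side"):
    z=np.load(c+"0.npz"); p=z["p"].astype(int); W=cloud(c,z["d"]); hsv=cv2.cvtColor(z["p"],cv2.COLOR_RGB2HSV).astype(int)
    X,Y,Z=W[...,0],W[...,1],W[...,2]; H,S,V=hsv[...,0],hsv[...,1],hsv[...,2]
    box=lambda a,b,e,f:(X>a)&(X<b)&(Y>e)&(Y<f)
    ms={"stick":((H<6)|(H>175))&(S>180)&(V>90)&box(.44,.6,.12,.4),
     "tray":(H>8)&(H<24)&(S>150)&box(.36,.51,-.28,.02)&(Z<.05),
     "hood":(Z>.12)&(Z<.16)&box(.5,.72,-.42,-.13),
     "bed":(Z>.004)&(Z<.05)&box(.5,.72,-.16,.1)&(S<60)&(V>90),
     "caps":(H>5)&(H<24)&(S>90)&box(.55,.68,-.12,.05)&(Z<.07)}
    for n,m in ms.items():
        m=cv2.morphologyEx(m.astype(np.uint8),cv2.MORPH_OPEN,np.ones((2,2)))>0 if n!="caps" else m
        P=W[m]; print(c,n,len(P),rect(P[:,:2]),"zmed",np.round(np.nanmedian(P[:,2]),4),"mean",P.mean(0).round(4))
    P=W[ms["stick"]]; hi=P[P[:,2]>.05]; lo=P[P[:,2]<.03]
    print("handle",hi.mean(0).round(4),hi.min(0).round(3),hi.max(0).round(3),"lo",rect(lo[:,:2]),cv2.fitLine(lo[:,:2].astype(np.float32)*1000,2,0,.01,.01).ravel().round(3))
for c in("top","side"):
  vision.read_camera(c)
  for n in ("machine","dock","mouth","squeeze","stop_unit","tray","carrier"):
    print(c,n,[(np.round(r["xyz"],3).tolist(),round(r["confidence"],2)) for r in finder.landmark_of(c,n)[:1]])
i=cv2.imread("pics/top0.png")[140:270,200:480]; cv2.imwrite("pics/crop1.png",cv2.resize(i,None,fx=2.8,fy=2.8,interpolation=cv2.INTER_CUBIC))
E
```

```text
top stick 448 (array([504.3, 255.5]), array([ 26. , 201.9]), np.float32(98.84)) zmed 0.0164 mean [nan nan nan]
top tray 1715 (array([ 441.2, -131. ]), array([255.9,  88.2]), np.float32(86.42)) zmed 0.005 mean [nan nan nan]
top hood 3482 (array([nan, nan]), array([0., 0.]), np.float32(nan)) zmed 0.1406 mean [nan nan nan]
top bed 2505 (array([609.9, -55.4]), array([224.1, 168.7]), np.float32(88.03)) zmed 0.014 mean [nan nan nan]
top caps 81 (array([618.2, -38. ]), array([65.8, 49.2]), np.float32(89.55)) zmed 0.0392 mean [ 0.616  -0.0381  0.0393]
handle [0.511  0.3284 0.0772] [0.504 0.313 0.05 ] [0.519 0.347 0.086] lo (array([519.8, 261. ]), array([ 35.5, 202.8]), np.float32(91.95)) [ 4.40000e-02 -9.99000e-01  5.17432e+02  2.47147e+02]
side stick 579 (array([527.8, 287.3]), array([258.9,  67.8]), np.float32(83.16)) zmed 0.0161 mean [nan nan nan]
side tray 2676 (array([ 455.2, -121.2]), array([274.5, 100.8]), np.float32(84.57)) zmed 0.0048 mean [nan nan nan]
side hood 4939 (array([ 670.1, -284.3]), array([235.7, 297.5]), np.float32(178.49)) zmed 0.1403 mean [nan nan nan]
side bed 1678 (a
[... 209 characters left out ...]
.0391]
handle [0.5125 0.3244 0.0692] [0.506 0.307 0.051] [0.523 0.347 0.086] lo (array([525.7, 278.3]), array([237.8,  61.2]), np.float32(85.21)) [ 2.10000e-02 -1.00000e+00  5.18707e+02  2.57056e+02]
top machine [([0.614, -0.158, -0.0], 0.97)]
top dock [([0.602, -0.396, 0.006], 0.88)]
top mouth [([0.613, -0.157, 0.008], 0.86)]
top squeeze []
top stop_unit []
top tray [([0.442, -0.122, 0.008], 0.84)]
top carrier [([0.75, 0.295, 0.006], 0.87)]
side machine [([0.618, -0.158, -0.0], 0.85)]
side dock [([0.603, -0.395, 0.013], 0.61)]
side mouth []
side squeeze []
side stop_unit [([0.603, -0.432, 0.096], 0.92)]
side tray [([0.446, -0.126, -0.002], 0.87)]
side carrier [([0.619, -0.038, 0.007], 0.9)]
```

View pics/crop1.png

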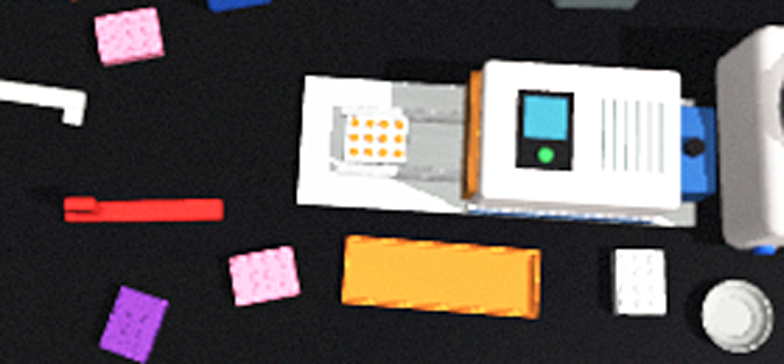

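```bash
cat > to.py <<'E'
import sys; from h import *
# target x y z, yaw of tool y (deg); optional: start x y z yaw
a=list(map(float,sys.argv[1:])); s=ctrl.state(); q=s["ee_rot"]; r=R.from_quat([q[1],q[2],q[3],q[0]])
M=np.diag([1.,1,1]); yaw=np.radians(a[3]); y=np.array([np.cos(yaw),np.sin(yaw),0]); zz=np.array([0,0,-1.]); x=np.cross(y,zz)
T=R.from_matrix(np.stack([x,y,zz],1))
print("delta_cm",(r.inv().apply(np.array(a[:3])-s["tcp_pos"])*100).round(2),"ang",np.degrees((r.inv()*T).as_rotvec()).round(2),"tcp",s["tcp_pos"].round(4),"F",s["force"].round(2),"w",s["gripper_width"].round(4),"t",s["time_s"])
E
python3 to.py 0.35 0.424 0.2 36; python3 to.py .513 .331 .16 2.1
```

```text
Traceback (most recent call last):
  File "to.py", line 6, in <module>
    print("delta_cm",(r.inv().apply(np.array(a[:3])-s["tcp_pos"])*100).round(2),"ang",np.degrees((r.inv()*T).as_rotvec()).round(2),"tcp",s["tcp_pos"].round(4),"F",s["force"].round(2),"w",s["gripper_width"].round(4),"t",s["time_s"])
                                                                                                                                                                                           ^^^^^^^^^^^^^^^^^^^^^^^^
AttributeError: 'float' object has no attribute 'round'
Traceback (most recent call last):
  File "to.py", line 6, in <module>
    print("delta_cm",(r.inv().apply(np.array(a[:3])-s["tcp_pos"])*100).round(2),"ang",np.degrees((r.inv()*T).as_rotvec()).round(2),"tcp",s["tcp_pos"].round(4),"F",s["force"].round(2),"w",s["gripper_width"].round(4),"t",s["time_s"])
                                                                                                                                                                                           ^^^^^^^^^^^^^^^^^^^^^^^^
AttributeError: 'float' object has no attribute 'round'
```

```bash
sed -i 's/s\["gripper_width"\].round(4)/round(s["gripper_width"],4)/' to.py
python3 to.py 0.35 0.424 0.2 34; python3 to.py .513 .331 .16 2.1
python3 - <<'E'
from h import *
z=np.load("top0.npz"); W=cloud("top",z["d"]); W=np.nan_to_num(W,nan=9.)
m=(abs(W[...,2]-.14)<.01)&(W[...,0]>.5)&(W[...,0]<.72)&(W[...,1]>-.42)&(W[...,1]<-.13)
print("hood",rect(W[m][:,:2]))
E
```

```text
delta_cm [-18.45  -3.21   3.13] ang [-0.   -0.   36.07] tcp [0.1875 0.5171 0.2313] F [ 0.36  0.39 -0.28] w 0.0853 t 1.8
delta_cm [-36.95  -6.39   7.13] ang [-0.    0.   67.97] tcp [0.1875 0.5171 0.2313] F [ 0.36  0.39 -0.28] w 0.0853 t 1.8
hood (array([ 605.9, -276.9]), array([237.9, 170.7]), np.float32(88.5))
```

```bash
python3 -m creep '[{"delta_pos":[-18.5,-3.2,3.1],"angular":[0,0,36],"gripper":0},{"delta_pos":[-18.5,-3.2,3.1],"angular":[0,0,36],"gripper":0},{"delta_pos":[-18.5,-3.2,3.1],"angular":[0,0,36],"gripper":0},{"delta_pos":[-18.5,-3.2,3.1],"angular":[0,0,36],"gripper":0},{"delta_pos":[-18.5,-3.2,3.1],"angular":[0,0,36],"gripper":0}]' 100; python3 to.py .513 .331 .15 2.1
```

```text
time_s: 2.3
tcp_pos: [0.354, 0.4215, 0.1992]
ee_rot: [0.0, 0.473, 0.881, -0.001]
force: [-0.4, 0.8, -0.3]
gripper_width: 0.0857
grasp_force: 0.0
delta_cm [-16.32   8.26   4.93] ang [-0.05  0.07 31.43] tcp [0.354  0.4215 0.1992] F [-0.4   0.79 -0.3 ] w 0.0857 t 2.3
```

```bash
python3 -m creep '[{"delta_pos":[-16.3,8.3,4.9],"angular":[0,0,31.7],"gripper":0},{"delta_pos":[-16.3,8.3,4.9],"angular":[0,0,31.7],"gripper":0},{"delta_pos":[-16.3,8.3,4.9],"angular":[0,0,31.7],"gripper":0},{"delta_pos":[-16.3,8.3,4.9],"angular":[0,0,31.7],"gripper":0},{"delta_pos":[-16.3,8.3,4.9],"angular":[0,0,31.7],"gripper":0}]' >/dev/null; python3 -m creep '[{"delta_pos":[0,0,0],"angular":[0,0,0],"gripper":0},{"delta_pos":[0,0,0],"angular":[0,0,0],"gripper":0}]' >/dev/null; python3 to.py .513 .331 .036 2.1
python3 - <<'E'
from h import *
for c in("top","side"):
  p,d=vision.read_camera(c); cv2.imwrite(f"pics/{c}1.png",p[:,:,::-1])
  for n in ("stick_grip","stick_nose","mouth"):
    print(c,n,[(np.round(r["xyz"],3).tolist(),round(r["confidence"],2)) for r in finder.landmark_of(c,n)[:1]])
E
```

```text
delta_cm [-0.55  0.31 11.58] ang [ 0.02 -0.02  0.4 ] tcp [0.5096 0.3363 0.1518] F [-0.33  0.06  0.26] w 0.0853 t 3.0
top stick_grip [([0.517, 0.332, 0.059], 0.9)]
top stick_nose [([0.52, 0.16, 0.01], 0.71)]
top mouth [([0.611, -0.16, 0.012], 0.92)]
side stick_grip [([0.515, 0.332, 0.056], 0.65)]
side stick_nose [([0.525, 0.164, 0.007], 0.85)]
side mouth []
```

```bash
python3 -m creep '[{"delta_pos":[-0.4,0.4,4],"angular":[0,0,0.4],"gripper":0},{"delta_pos":[-0.4,0.4,8],"angular":[0,0,0.4],"gripper":0},{"delta_pos":[-0.4,0.4,10.5],"angular":[0,0,0.4],"gripper":0},{"delta_pos":[-0.4,0.4,11.6],"angular":[0,0,0.4],"gripper":0},{"delta_pos":[-0.4,0.4,11.6],"angular":[0,0,0.4],"gripper":0}]'; python3 -m creep '[{"delta_pos":[0,0,0],"angular":[0,0,0],"gripper":1},{"delta_pos":[0,0,0],"angular":[0,0,0],"gripper":1},{"delta_pos":[0,0,0],"angular":[0,0,0],"gripper":1},{"delta_pos":[0,0,0],"angular":[0,0,0],"gripper":1},{"delta_pos":[0,0,0],"angular":[0,0,0],"gripper":1}]' 100;python3 -m creep '[{"delta_pos":[0,0,0],"angular":[0,0,0],"gripper":1},{"delta_pos":[0,0,0],"angular":[0,0,0],"gripper":1},{"delta_pos":[0,0,0],"angular":[0,0,0],"gripper":1},{"delta_pos":[0,0,0],"angular":[0,0,0],"gripper":1},{"delta_pos":[0,0,0],"angular":[0,0,0],"gripper":1}]' 100
```

```text
time_s: 3.9
tcp_pos: [0.5143, 0.3314, 0.0344]
ee_rot: [-0.0, 0.695, 0.719, -0.001]
force: [-0.2, -0.6, -0.2]
gripper_width: 0.0854
grasp_force: 0.0
time_s: 4.4
tcp_pos: [0.5149, 0.3316, 0.0358]
ee_rot: [0.0, 0.695, 0.719, 0.0]
force: [-3.8, -1.7, 21.7]
gripper_width: 0.0131
grasp_force: 88.6
time_s: 4.9
tcp_pos: [0.515, 0.3317, 0.0359]
ee_rot: [0.0, 0.695, 0.719, 0.0]
force: [-1.1, -0.1, 5.9]
gripper_width: 0.0126
grasp_force: 97.7
```

```bash
python3 -m creep '[{"delta_pos":[0,0,-2],"angular":[0,0,0],"gripper":1},{"delta_pos":[0,0,-5],"angular":[0,0,0],"gripper":1},{"delta_pos":[0,0,-8],"angular":[0,0,0],"gripper":1},{"delta_pos":[0,0,-9],"angular":[0,0,0],"gripper":1},{"delta_pos":[0,0,-9],"angular":[0,0,0],"gripper":1}]'; python3 to.py .625 .21 .125 -2
```

```text
time_s: 5.4
tcp_pos: [0.515, 0.3317, 0.1259]
ee_rot: [0.0, 0.695, 0.719, 0.001]
force: [-0.0, 0.0, -1.8]
gripper_width: 0.013
grasp_force: 97.4
delta_cm [-12.54  10.58   0.1 ] ang [ 0.09 -0.04  3.97] tcp [0.515  0.3317 0.1259] F [-0.01  0.05 -1.83] w 0.013 t 5.4
```

```bash
python3 - <<'E'
from h import *
p,d=vision.read_camera("side"); np.savez("s2.npz",p=p,d=d); cv2.imwrite("pics/side2.png",cv2.resize(p[60:260,160:420,::-1],None,fx=3,fy=3))
for n in ("stick_grip","stick_nose"):
  for c in ("side","top"):
    if c=="top": vision.read_camera(c)
    print(c,n,[(np.round(r["xyz"],3).tolist(),round(r["confidence"],2)) for r in finder.landmark_of(c,n)[:1]])
E
```

```text
side stick_grip [([0.512, 0.332, 0.147], 0.95)]
top stick_grip [([0.515, 0.332, 0.147], 0.61)]
side stick_nose [([0.52, 0.161, 0.098], 0.65)]
top stick_nose [([0.519, 0.159, 0.098], 0.56)]
```

View pics/side2.png

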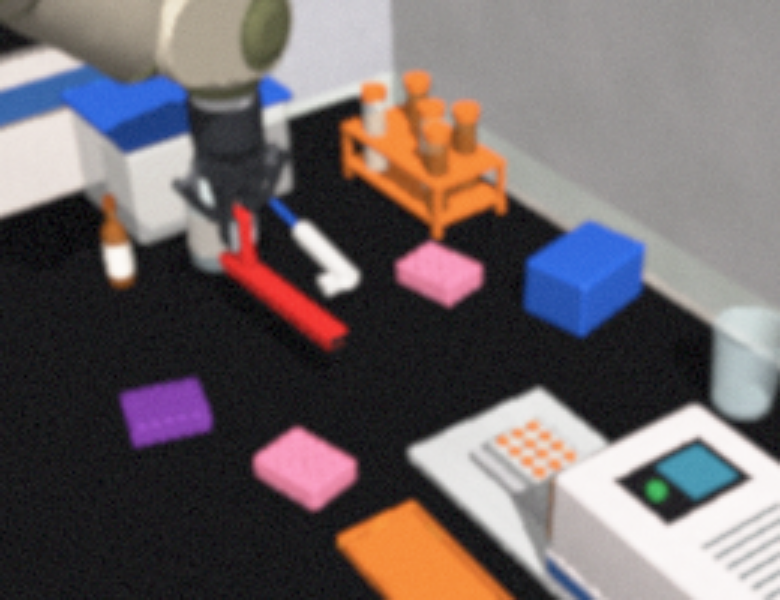

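The stick is held level in the gripper, nose at (338, 338) in the crop. The infeed behind the carrier, at (480, 440), is clear.

```bash
python3 -m creep '[{"delta_pos":[-12.5,10.6,0.1],"angular":[0,0,4],"gripper":1},{"delta_pos":[-12.5,10.6,0.1],"angular":[0,0,4],"gripper":1},{"delta_pos":[-12.5,10.6,0.1],"angular":[0,0,4],"gripper":1},{"delta_pos":[-12.5,10.6,0.1],"angular":[0,0,4],"gripper":1},{"delta_pos":[-12.5,10.6,0.1],"angular":[0,0,4],"gripper":1}]'; python3 to.py .625 .205 .052 -2
```

```text
time_s: 6.25
tcp_pos: [0.626, 0.2084, 0.1234]
ee_rot: [-0.0, 0.721, 0.693, -0.0]
force: [-1.0, -0.0, -1.2]
gripper_width: 0.0128
grasp_force: 97.6
delta_cm [-0.34 -0.08  7.14] ang [-0.05  0.01 -0.21] tcp [0.626  0.2084 0.1234] F [-1.02 -0.04 -1.17] w 0.0128 t 6.25
```

```bash
python3 -m creep '[{"delta_pos":[0,0,3],"angular":[0,0,0],"gripper":1},{"delta_pos":[0,0,5.5],"angular":[0,0,0],"gripper":1},{"delta_pos":[0,0,7],"angular":[0,0,0],"gripper":1},{"delta_pos":[0,0,7.1],"angular":[0,0,0],"gripper":1},{"delta_pos":[0,0,7.1],"angular":[0,0,0],"gripper":1}]'; python3 - <<'E'
from h import *
p,d=vision.read_camera("top"); np.savez("t3.npz",p=p,d=d); cv2.imwrite("pics/top3.png",cv2.resize(p[140:240,240:400,::-1],None,fx=5,fy=5,interpolation=cv2.INTER_CUBIC))
vision.read_camera("side")
for n in ("stick_grip","stick_nose","carrier","mouth"):
  for c in ("side","top"):
    print(c,n,[(np.round(r["xyz"],3).tolist(),round(r["confidence"],2)) for r in finder.landmark_of(c,n)[:4]])
E
```

```text
time_s: 6.75
tcp_pos: [0.6244, 0.2113, 0.0536]
ee_rot: [-0.0, 0.719, 0.695, -0.0]
force: [2.0, 0.0, -1.5]
gripper_width: 0.0128
grasp_force: 97.8
side stick_grip [([0.622, 0.212, 0.074], 0.96), ([0.67, 0.407, -0.004], 0.39)]
top stick_grip [([0.604, -0.428, 0.095], 0.37)]
side stick_nose [([0.618, 0.041, 0.026], 0.75), ([0.616, -0.04, 0.011], 0.28)]
top stick_nose [([0.616, 0.04, 0.028], 0.67)]
side carrier [([0.753, 0.299, -0.006], 0.78), ([0.374, 0.269, 0.001], 0.65), ([0.62, -0.036, 0.012], 0.59), ([0.435, 0.103, -0.002], 0.55)]
top carrier [([0.437, -0.375, -0.0], 0.72), ([0.436, 0.101, -0.0], 0.65), ([0.751, 0.296, 0.003], 0.61), ([0.616, -0.037, 0.013], 0.54)]
side mouth []
top mouth [([0.61, -0.159, 0.008], 0.91)]
```

View pics/top3.png

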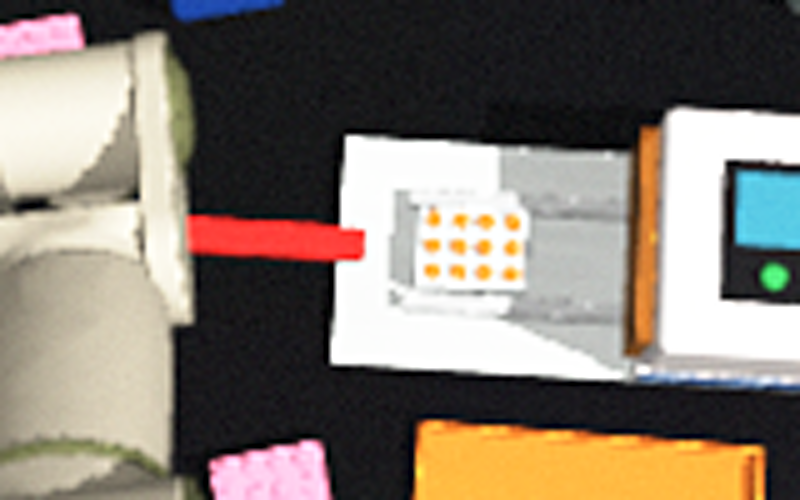

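The stick nose, at (362, 245), lines up with the middle row of the carrier's caps; the gap is about 38 mm. I'll approach it, then push with a force check between calls.

```bash
cat > chk.py <<'E'
import sys; from h import *
s=ctrl.state(); f=s["force"]; a=np.radians(2); push=f[1]*np.cos(a)+f[0]*np.sin(a)
t=s["tcp_pos"]; lead=-(t[1]-0.17)-0.158+0.0+0.08  # leading edge past mouth if in contact, nose 170 ahead
q=s["ee_rot"]
print("push",push.round(2),"F",f.round(1),"lead_mm",round((-(t[1]-.17)+.08-.159)*1000,1),"tcp",t.round(4),"w",round(s["gripper_width"],4),"t",round(s["time_s"],2),"yaw",round(np.degrees(2*np.arctan2(q[2],q[1]))-90,2))
sys.exit(push>float(sys.argv[1]))
E
python3 -m creep '[{"delta_pos":[-1,0.1,0.1],"angular":[0,0,0.2],"gripper":1},{"delta_pos":[-2,0.1,0.2],"angular":[0,0,0.2],"gripper":1},{"delta_pos":[-2.8,0.1,0.2],"angular":[0,0,0.2],"gripper":1},{"delta_pos":[-3,0.1,0.2],"angular":[0,0,0.2],"gripper":1},{"delta_pos":[-3,0.1,0.2],"angular":[0,0,0.2],"gripper":1}]' 120 >/dev/null; python3 chk.py 6 && python3 -m creep '[{"delta_pos":[-0.2,0,0],"angular":[0,0,0],"gripper":1},{"delta_pos":[-0.4,0,0],"angular":[0,0,0],"gripper":1},{"delta_pos":[-0.6,0,0],"angular":[0,0,0],"gripper":1},{"delta_pos":[-0.8,0,0],"angular":[0,0,0],"gripper":1},{"delta_pos":[-1,0,0],"angular":[0,0,0],"gripper":1}]' >/dev/null && python3 chk.py 6 && python3 -m creep '[{"delta_pos":[-0.3,0,0],"angular":[0,0,0],"gripper":1},{"delta_pos":[-0.6,0,0],"angular":[0,0,0],"gripper":1},{"delta_pos":[-0.9,0,0],"angular":[0,0,0],"gripper":1},{"delta_pos":[-1.2,0,0],"angular":[0,0,0],"gripper":1},{"delta_pos":[-1.5,0,0],"angular":[0,0,0],"gripper":1}]' >/dev/null && python3 chk.py 6
```

```text
push 0.43 F [-0.2  0.4 -0.5] lead_mm -88.7 tcp [0.625  0.1797 0.0514] w 0.0126 t 7.75 yaw -2.28False
```

```bash
sed -i 's/sys.exit(push>float(sys.argv\[1\]))/sys.exit(int(push>float(sys.argv[1])))/' chk.py
python3 -m creep '[{"delta_pos":[-0.2,0,0],"angular":[0,0,0],"gripper":1},{"delta_pos":[-0.4,0,0],"angular":[0,0,0],"gripper":1},{"delta_pos":[-0.6,0,0],"angular":[0,0,0],"gripper":1},{"delta_pos":[-0.8,0,0],"angular":[0,0,0],"gripper":1},{"delta_pos":[-1,0,0],"angular":[0,0,0],"gripper":1}]' >/dev/null && python3 chk.py 6 && python3 -m creep '[{"delta_pos":[-0.3,0,0],"angular":[0,0,0],"gripper":1},{"delta_pos":[-0.6,0,0],"angular":[0,0,0],"gripper":1},{"delta_pos":[-0.9,0,0],"angular":[0,0,0],"gripper":1},{"delta_pos":[-1.2,0,0],"angular":[0,0,0],"gripper":1},{"delta_pos":[-1.5,0,0],"angular":[0,0,0],"gripper":1}]' >/dev/null && python3 chk.py 6
```

```text
push 1.69 F [ 0.9  1.7 -1.7] lead_mm -79.4 tcp [0.6246 0.1704 0.0514] w 0.0123 t 8.25 yaw -2.21
push 1.3 F [ 0.4  1.3 -0.6] lead_mm -64.0 tcp [0.6239 0.155  0.0513] w 0.0128 t 8.75 yaw -2.23
```

```bash
python3 -m creep '[{"delta_pos":[-0.4,0,0],"angular":[0,0,0],"gripper":1},{"delta_pos":[-0.8,0,0],"angular":[0,0,0],"gripper":1},{"delta_pos":[-1.2,0,0],"angular":[0,0,0],"gripper":1},{"delta_pos":[-1.6,0,0],"angular":[0,0,0],"gripper":1},{"delta_pos":[-2,0,0],"angular":[0,0,0],"gripper":1}]' >/dev/null && python3 chk.py 5 && python3 -m creep '[{"delta_pos":[-0.4,0,0],"angular":[0,0,0],"gripper":1},{"delta_pos":[-0.8,0,0],"angular":[0,0,0],"gripper":1},{"delta_pos":[-1.2,0,0],"angular":[0,0,0],"gripper":1},{"delta_pos":[-1.6,0,0],"angular":[0,0,0],"gripper":1},{"delta_pos":[-2,0,0],"angular":[0,0,0],"gripper":1}]' >/dev/null && python3 chk.py 5 && python3 -m creep '[{"delta_pos":[-0.4,0,0],"angular":[0,0,0],"gripper":1},{"delta_pos":[-0.8,0,0],"angular":[0,0,0],"gripper":1},{"delta_pos":[-1.2,0,0],"angular":[0,0,0],"gripper":1},{"delta_pos":[-1.6,0,0],"angular":[0,0,0],"gripper":1},{"delta_pos":[-2,0,0],"angular":[0,0,0],"gripper":1}]' >/dev/null && python3 chk.py 5; python3 - <<'E'
from h import *
p,d=vision.read_camera("top"); cv2.imwrite("pics/top4.png",cv2.resize(p[140:240,270:430,::-1],None,fx=5,fy=5,interpolation=cv2.INTER_CUBIC))
E
```

```text
push 0.89 F [-0.   0.9 -0.5] lead_mm -43.9 tcp [0.6231 0.1349 0.0513] w 0.0128 t 9.25 yaw -2.23
push 2.04 F [-0.5  2.1 -0.3] lead_mm -24.0 tcp [0.6223 0.115  0.0513] w 0.0125 t 9.75 yaw -2.23
push 1.44 F [-0.8  1.5 -0.6] lead_mm -4.0 tcp [0.6215 0.095  0.0513] w 0.0128 t 10.25 yaw -2.23
```

View pics/top4.png

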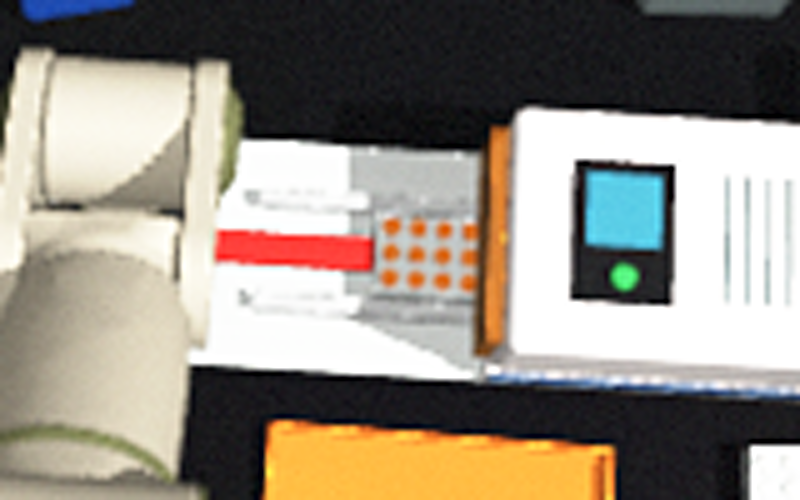

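The stick's nose, at (372, 255), is square behind the carrier, which is entering the mouth at (480, 250) and centred between the fences. On I go to just before the shoe.

```bash
python3 -m creep '[{"delta_pos":[-0.4,0,0],"angular":[0,0,0],"gripper":1},{"delta_pos":[-0.8,0,0],"angular":[0,0,0],"gripper":1},{"delta_pos":[-1.2,0,0],"angular":[0,0,0],"gripper":1},{"delta_pos":[-1.6,0,0],"angular":[0,0,0],"gripper":1},{"delta_pos":[-2,0,0],"angular":[0,0,0],"gripper":1}]' >/dev/null && python3 chk.py 5 && python3 -m creep '[{"delta_pos":[-0.4,0,0],"angular":[0,0,0],"gripper":1},{"delta_pos":[-0.8,0,0],"angular":[0,0,0],"gripper":1},{"delta_pos":[-1.2,0,0],"angular":[0,0,0],"gripper":1},{"delta_pos":[-1.6,0,0],"angular":[0,0,0],"gripper":1},{"delta_pos":[-2,0,0],"angular":[0,0,0],"gripper":1}]' >/dev/null && python3 chk.py 5 && python3 -m creep '[{"delta_pos":[-0.4,0,0],"angular":[0,0,0],"gripper":1},{"delta_pos":[-0.8,0,0],"angular":[0,0,0],"gripper":1},{"delta_pos":[-1.2,0,0],"angular":[0,0,0],"gripper":1},{"delta_pos":[-1.6,0,0],"angular":[0,0,0],"gripper":1},{"delta_pos":[-2,0,0],"angular":[0,0,0],"gripper":1}]' >/dev/null && python3 chk.py 5 && python3 -m creep '[{"delta_pos":[-0.4,0,0],"angular":[0,0,0],"gripper":1},{"delta_pos":[-0.8,0,0],"angular":[0,0,0],"gripper":1},{"delta_pos":[-1.2,0,0],"angular":[0,0,0],"gripper":1},{"delta_pos":[-1.6,0,0],"angular":[0,0,0],"gripper":1},{"delta_pos":[-2,0,0],"angular":[0,0,0],"gripper":1}]' >/dev/null && python3 chk.py 5
```

```text
push 1.57 F [ 0.3  1.6 -1.6] lead_mm 16.0 tcp [0.6208 0.075  0.0513] w 0.0125 t 10.8 yaw -2.23
push 2.23 F [ 1.   2.2 -1. ] lead_mm 36.0 tcp [0.62   0.055  0.0513] w 0.0126 t 11.3 yaw -2.23
push 1.76 F [ 0.2  1.8 -1.3] lead_mm 55.9 tcp [0.6192 0.0351 0.0513] w 0.0129 t 11.8 yaw -2.23
push 4.8 F [-1.   4.8  0.4] lead_mm 75.5 tcp [0.6183 0.0155 0.0513] w 0.0127 t 12.3 yaw -2.23
```

```bash
python3 -m creep '[{"delta_pos":[-0.15,0,0],"angular":[0,0,0],"gripper":1},{"delta_pos":[-0.3,0,0],"angular":[0,0,0],"gripper":1},{"delta_pos":[-0.45,0,0],"angular":[0,0,0],"gripper":1},{"delta_pos":[-0.6,0,0],"angular":[0,0,0],"gripper":1}]' >/dev/null && python3 chk.py 8.5 && python3 -m creep '[{"delta_pos":[-0.15,0,0],"angular":[0,0,0],"gripper":1},{"delta_pos":[-0.3,0,0],"angular":[0,0,0],"gripper":1},{"delta_pos":[-0.45,0,0],"angular":[0,0,0],"gripper":1},{"delta_pos":[-0.6,0,0],"angular":[0,0,0],"gripper":1}]' >/dev/null && python3 chk.py 8.5 && python3 -m creep '[{"delta_pos":[-0.15,0,0],"angular":[0,0,0],"gripper":1},{"delta_pos":[-0.3,0,0],"angular":[0,0,0],"gripper":1},{"delta_pos":[-0.45,0,0],"angular":[0,0,0],"gripper":1},{"delta_pos":[-0.6,0,0],"angular":[0,0,0],"gripper":1}]' >/dev/null && python3 chk.py 8.5 && python3 -m creep '[{"delta_pos":[-0.15,0,0],"angular":[0,0,0],"gripper":1},{"delta_pos":[-0.3,0,0],"angular":[0,0,0],"gripper":1},{"delta_pos":[-0.45,0,0],"angular":[0,0,0],"gripper":1},{"delta_pos":[-0.6,0,0],"angular":[0,0,0],"gripper":1}]' >/dev/null && python3 chk.py 8.5
```

```text
push 4.04 F [-0.4  4.1  0.1] lead_mm 81.5 tcp [0.6182 0.0095 0.0513] w 0.0123 t 12.7 yaw -2.22
push 4.29 F [-1.3  4.3  0.1] lead_mm 87.7 tcp [0.618  0.0033 0.0513] w 0.0128 t 13.1 yaw -2.23
push 4.62 F [-1.5  4.7  0.1] lead_mm 93.7 tcp [ 0.6177 -0.0027  0.0513] w 0.0127 t 13.5 yaw -2.23
push 4.25 F [-1.3  4.3  1.3] lead_mm 99.7 tcp [ 0.6175 -0.0087  0.0513] w 0.0126 t 13.9 yaw -2.23
```

```bash
python3 -m creep '[{"delta_pos":[-0.1,0,0],"angular":[0,0,0],"gripper":1},{"delta_pos":[-0.2,0,0],"angular":[0,0,0],"gripper":1},{"delta_pos":[-0.3,0,0],"angular":[0,0,0],"gripper":1}]' >/dev/null && python3 chk.py 6.5 && python3 -m creep '[{"delta_pos":[-0.1,0,0],"angular":[0,0,0],"gripper":1},{"delta_pos":[-0.2,0,0],"angular":[0,0,0],"gripper":1},{"delta_pos":[-0.3,0,0],"angular":[0,0,0],"gripper":1}]' >/dev/null && python3 chk.py 6.5 && python3 -m creep '[{"delta_pos":[-0.1,0,0],"angular":[0,0,0],"gripper":1},{"delta_pos":[-0.2,0,0],"angular":[0,0,0],"gripper":1},{"delta_pos":[-0.3,0,0],"angular":[0,0,0],"gripper":1}]' >/dev/null && python3 chk.py 6.5 && python3 -m creep '[{"delta_pos":[-0.1,0,0],"angular":[0,0,0],"gripper":1},{"delta_pos":[-0.2,0,0],"angular":[0,0,0],"gripper":1},{"delta_pos":[-0.3,0,0],"angular":[0,0,0],"gripper":1}]' >/dev/null && python3 chk.py 6.5 && python3 -m creep '[{"delta_pos":[-0.1,0,0],"angular":[0,0,0],"gripper":1},{"delta_pos":[-0.2,0,0],"angular":[0,0,0],"gripper":1},{"delta_pos":[-0.3,0,0],"angular":[0,0,0],"gripper":1}]' >/dev/null && python3 chk.py 6.5 && python3 -m creep '[{"delta_pos":[-0.1,0,0],"angular":[0,0,0],"gripper":1},{"delta_pos":[-0.2,0,0],"angular":[0,0,0],"gripper":1},{"delta_pos":[-0.3,0,0],"angular":[0,0,0],"gripper":1}]' >/dev/null && python3 chk.py 6.5 && python3 -m creep '[{"delta_pos":[-0.1,0,0],"angular":[0,0,0],"gripper":1},{"delta_pos":[-0.2,0,0],"angular":[0,0,0],"gripper":1},{"delta_pos":[-0.3,0,0],"angular":[0,0,0],"gripper":1}]' >/dev/null && python3 chk.py 6.5
```

```text
push 3.83 F [-2.3  3.9  0.3] lead_mm 102.7 tcp [ 0.6174 -0.0117  0.0513] w 0.0129 t 14.2 yaw -2.23
push 4.41 F [-1.6  4.5  0.7] lead_mm 105.7 tcp [ 0.6172 -0.0147  0.0513] w 0.0124 t 14.5 yaw -2.23
push 4.22 F [-0.8  4.3 -0.2] lead_mm 108.7 tcp [ 0.6171 -0.0177  0.0513] w 0.0129 t 14.8 yaw -2.23
push 3.83 F [-1.8  3.9  0. ] lead_mm 111.7 tcp [ 0.617  -0.0207  0.0513] w 0.0126 t 15.1 yaw -2.23
push 2.71 F [-1.8  2.8 -0.4] lead_mm 114.7 tcp [ 0.6169 -0.0237  0.0513] w 0.0125 t 15.4 yaw -2.23
push 3.4 F [-1.1  3.4 -0.2] lead_mm 117.7 tcp [ 0.6168 -0.0267  0.0513] w 0.0127 t 15.7 yaw -2.23
push 3.87 F [-2.7  4.  -1.8] lead_mm 120.6 tcp [ 0.6167 -0.0296  0.0513] w 0.0126 t 16.0 yaw -2.23
```

```bash
python3 -m creep '[{"delta_pos":[-0.1,0,0],"angular":[0,0,0],"gripper":1},{"delta_pos":[-0.2,0,0],"angular":[0,0,0],"gripper":1},{"delta_pos":[-0.3,0,0],"angular":[0,0,0],"gripper":1}]' >/dev/null && python3 chk.py 6.5 && python3 -m creep '[{"delta_pos":[-0.1,0,0],"angular":[0,0,0],"gripper":1},{"delta_pos":[-0.2,0,0],"angular":[0,0,0],"gripper":1},{"delta_pos":[-0.3,0,0],"angular":[0,0,0],"gripper":1}]' >/dev/null && python3 chk.py 6.5 && python3 -m creep '[{"delta_pos":[-0.1,0,0],"angular":[0,0,0],"gripper":1},{"delta_pos":[-0.2,0,0],"angular":[0,0,0],"gripper":1},{"delta_pos":[-0.3,0,0],"angular":[0,0,0],"gripper":1}]' >/dev/null && python3 chk.py 6.5 && python3 -m creep '[{"delta_pos":[-0.1,0,0],"angular":[0,0,0],"gripper":1},{"delta_pos":[-0.2,0,0],"angular":[0,0,0],"gripper":1},{"delta_pos":[-0.3,0,0],"angular":[0,0,0],"gripper":1}]' >/dev/null && python3 chk.py 6.5 && python3 -m creep '[{"delta_pos":[-0.1,0,0],"angular":[0,0,0],"gripper":1},{"delta_pos":[-0.2,0,0],"angular":[0,0,0],"gripper":1},{"delta_pos":[-0.3,0,0],"angular":[0,0,0],"gripper":1}]' >/dev/null && python3 chk.py 6.5 && python3 -m creep '[{"delta_pos":[-0.1,0,0],"angular":[0,0,0],"gripper":1},{"delta_pos":[-0.2,0,0],"angular":[0,0,0],"gripper":1},{"delta_pos":[-0.3,0,0],"angular":[0,0,0],"gripper":1}]' >/dev/null && python3 chk.py 6.5 && python3 -m creep '[{"delta_pos":[-0.1,0,0],"angular":[0,0,0],"gripper":1},{"delta_pos":[-0.2,0,0],"angular":[0,0,0],"gripper":1},{"delta_pos":[-0.3,0,0],"angular":[0,0,0],"gripper":1}]' >/dev/null && python3 chk.py 6.5
```

```text
push 3.12 F [-1.8  3.2 -1.4] lead_mm 123.7 tcp [ 0.6166 -0.0327  0.0513] w 0.012 t 16.3 yaw -2.23
push 2.84 F [-1.3  2.9 -0.5] lead_mm 126.7 tcp [ 0.6164 -0.0357  0.0513] w 0.0127 t 16.6 yaw -2.23
push 3.55 F [-2.1  3.6 -1. ] lead_mm 129.7 tcp [ 0.6164 -0.0387  0.0513] w 0.0124 t 16.9 yaw -2.23
push 2.33 F [-1.9  2.4 -1.3] lead_mm 132.7 tcp [ 0.6163 -0.0417  0.0513] w 0.0127 t 17.2 yaw -2.23
push 4.12 F [-2.4  4.2 -1.3] lead_mm 135.6 tcp [ 0.6161 -0.0446  0.0513] w 0.0126 t 17.5 yaw -2.23
push 7.09 F [-1.3  7.1  0.4] lead_mm 138.2 tcp [ 0.616  -0.0472  0.0514] w 0.0125 t 17.8 yaw -2.23
```

```bash
python3 -m creep '[{"delta_pos":[-0.05,0,0],"angular":[0,0,0],"gripper":1},{"delta_pos":[-0.1,0,0],"angular":[0,0,0],"gripper":1}]' >/dev/null && python3 chk.py 10.5 && python3 -m creep '[{"delta_pos":[-0.05,0,0],"angular":[0,0,0],"gripper":1},{"delta_pos":[-0.05,0,0],"angular":[0,0,0],"gripper":1}]' >/dev/null && python3 chk.py 10.5 && python3 -m creep '[{"delta_pos":[-0.05,0,0],"angular":[0,0,0],"gripper":1},{"delta_pos":[-0.05,0,0],"angular":[0,0,0],"gripper":1}]' >/dev/null && python3 chk.py 10.5 && python3 -m creep '[{"delta_pos":[-0.05,0,0],"angular":[0,0,0],"gripper":1},{"delta_pos":[-0.05,0,0],"angular":[0,0,0],"gripper":1}]' >/dev/null && python3 chk.py 10.5
```

```text
push 8.65 F [-2.   8.7  0.6] lead_mm 138.7 tcp [ 0.616  -0.0477  0.0514] w 0.0129 t 18.0 yaw -2.22
push 8.08 F [-1.9  8.1  0.8] lead_mm 139.1 tcp [ 0.6159 -0.0481  0.0515] w 0.0128 t 18.2 yaw -2.21
push 9.2 F [-1.8  9.3  0.7] lead_mm 139.4 tcp [ 0.6159 -0.0484  0.0515] w 0.0128 t 18.4 yaw -2.21
push 10.34 F [-2.8 10.4  1.4] lead_mm 139.7 tcp [ 0.6159 -0.0487  0.0515] w 0.0125 t 18.6 yaw -2.2
```

```bash
python3 -m creep '[{"delta_pos":[-0.05,0,0],"angular":[0,0,0],"gripper":1},{"delta_pos":[-0.1,0,0],"angular":[0,0,0],"gripper":1},{"delta_pos":[-0.1,0,0],"angular":[0,0,0],"gripper":1}]' >/dev/null; python3 chk.py 11.7 && python3 -m creep '[{"delta_pos":[-0.05,0,0],"angular":[0,0,0],"gripper":1},{"delta_pos":[-0.05,0,0],"angular":[0,0,0],"gripper":1}]' >/dev/null; python3 -m creep '[{"delta_pos":[0,0,0],"angular":[0,0,0],"gripper":1},{"delta_pos":[0,0,0],"angular":[0,0,0],"gripper":1},{"delta_pos":[0,0,0],"angular":[0,0,0],"gripper":1}]' >/dev/null; python3 chk.py 12
```

```text
push 12.79 F [-2.1 12.9  2. ] lead_mm 140.3 tcp [ 0.6158 -0.0493  0.0516] w 0.0127 t 18.9 yaw -2.2
push 12.31 F [-1.3 12.4  1.6] lead_mm 140.4 tcp [ 0.6158 -0.0494  0.0516] w 0.0128 t 19.2 yaw -2.2
```

```bash
python3 -m creep '[{"delta_pos":[0.1,0,0],"angular":[0,0,0],"gripper":1},{"delta_pos":[0.3,0,0],"angular":[0,0,0],"gripper":1},{"delta_pos":[0.7,0,0],"angular":[0,0,0],"gripper":1},{"delta_pos":[1.2,0,0],"angular":[0,0,0],"gripper":1},{"delta_pos":[2,0,0],"angular":[0,0,0],"gripper":1}]' >/dev/null; python3 chk.py 5 && python3 -m creep '[{"delta_pos":[2,0,0],"angular":[0,0,0],"gripper":1},{"delta_pos":[4.5,0,0],"angular":[0,0,0],"gripper":1},{"delta_pos":[7,0,0],"angular":[0,0,0],"gripper":1},{"delta_pos":[9,0,0],"angular":[0,0,0],"gripper":1},{"delta_pos":[11,0,0],"angular":[0,0,0],"gripper":1}]' >/dev/null; python3 chk.py 5 && python3 -m creep '[{"delta_pos":[1,0,0],"angular":[0,0,0],"gripper":1},{"delta_pos":[1,0,-3],"angular":[0,0,0],"gripper":1},{"delta_pos":[1,0,-6],"angular":[0,0,0],"gripper":1},{"delta_pos":[1,0,-8],"angular":[0,0,0],"gripper":1},{"delta_pos":[1,0,-8],"angular":[0,0,0],"gripper":1}]' >/dev/null; python3 chk.py 12; python3 to.py .446 .09 .13 -3.5
```

```text
push -0.66 F [ 1.1 -0.7 -1.1] lead_mm 122.2 tcp [ 0.617  -0.0312  0.0515] w 0.0126 t 19.7 yaw -2.25
push 0.16 F [-0.4  0.2 -0.8] lead_mm 10.8 tcp [0.621  0.0802 0.0514] w 0.0128 t 20.2 yaw -2.19
push 0.34 F [ 0.6  0.3 -1.8] lead_mm 2.3 tcp [0.6227 0.0887 0.1343] w 0.013 t 20.7 yaw -2.23
delta_cm [ -0.55 -17.66   0.32] ang [0.35 0.02 1.27] tcp [0.6227 0.0887 0.1343] F [ 0.62  0.32 -1.76] w 0.013 t 20.7
```

```bash
python3 -m creep '[{"delta_pos":[-0.3,-4,0],"angular":[0,0,1.3],"gripper":1},{"delta_pos":[-0.3,-8.5,0],"angular":[0,0,1.3],"gripper":1},{"delta_pos":[-0.3,-13,0],"angular":[0,0,1.3],"gripper":1},{"delta_pos":[-0.3,-16.5,0.3],"angular":[0,0,1.3],"gripper":1},{"delta_pos":[-0.3,-17.7,0.3],"angular":[0,0,1.3],"gripper":1}]' >/dev/null; python3 -m creep '[{"delta_pos":[-4,0,0],"angular":[0,0,0],"gripper":1},{"delta_pos":[-8,0,0],"angular":[0,0,0],"gripper":1},{"delta_pos":[-12,0,0],"angular":[0,0,0],"gripper":1},{"delta_pos":[-14.5,0,0],"angular":[0,0,0],"gripper":1},{"delta_pos":[-14.5,0,0],"angular":[0,0,0],"gripper":1}]' >/dev/null; python3 -m creep '[{"delta_pos":[0,0,3],"angular":[0,0,0],"gripper":1},{"delta_pos":[0,0,5],"angular":[0,0,0],"gripper":1},{"delta_pos":[0,0,5],"angular":[0,0,0],"gripper":1}]' >/dev/null; python3 to.py .446 -.057 .042 -3.5
python3 - <<'E'
from h import *
p,d=vision.read_camera("side"); cv2.imwrite("pics/side5.png",cv2.resize(p[180:330,230:400,::-1],None,fx=4,fy=4,interpolation=cv2.INTER_CUBIC))
vision.read_camera("top")
for n in ("stick_grip","stick_nose","tray"):
  for c in ("side","top"):
    print(c,n,[(np.round(r["xyz"],3).tolist(),round(r["confidence"],2)) for r in finder.landmark_of(c,n)[:2]])
E
```

```text
delta_cm [-0.5   1.22  3.4 ] ang [-0.29 -0.1  -0.03] tcp [ 0.4343 -0.0513  0.0761] F [ 0.05 -0.91 -0.53] w 0.0125 t 22.0
side stick_grip [([0.435, -0.051, 0.098], 0.56)]
top stick_grip []
side stick_nose [([0.424, -0.22, 0.05], 0.79)]
top stick_nose [([0.422, -0.224, 0.049], 0.72)]
side tray [([0.443, -0.128, -0.0], 0.69)]
top tray [([0.439, -0.121, 0.001], 0.93)]
```

View pics/side5.png

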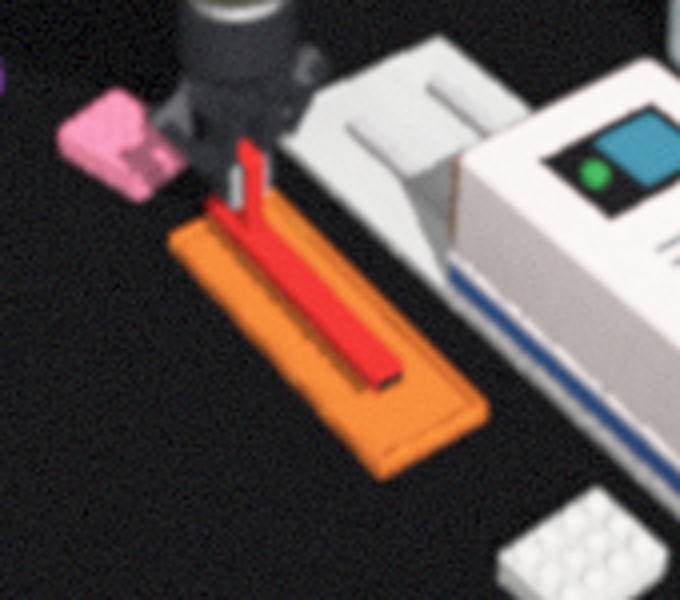

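The stick hangs level above the tray, nose at (390, 375), about 12 mm short of centre sideways. I'll shift it and lower it.

```bash
python3 -m creep '[{"delta_pos":[-0.4,1.1,0.5],"angular":[-0.3,-0.1,0],"gripper":1},{"delta_pos":[-0.4,1.1,2],"angular":[-0.3,-0.1,0],"gripper":1},{"delta_pos":[-0.4,1.1,3],"angular":[-0.3,-0.1,0],"gripper":1},{"delta_pos":[-0.4,1.1,3.3],"angular":[-0.3,-0.1,0],"gripper":1},{"delta_pos":[-0.4,1.1,3.3],"angular":[-0.3,-0.1,0],"gripper":1}]' >/dev/null; python3 chk.py 12;  python3 -m creep '[{"delta_pos":[0,0,0.1],"angular":[0,0,0],"gripper":1},{"delta_pos":[0,0,0.1],"angular":[0,0,0],"gripper":1},{"delta_pos":[0,0,0.1],"angular":[0,0,0],"gripper":1}]' >/dev/null; python3 chk.py 12;python3 -m creep '[{"delta_pos":[0,0,0.1],"angular":[0,0,0],"gripper":1},{"delta_pos":[0,0,0.1],"angular":[0,0,0],"gripper":1},{"delta_pos":[0,0,0.1],"angular":[0,0,0],"gripper":1}]' >/dev/null; python3 chk.py 12; python3 to.py .446 -.057 .04 -3.5
```

```text
push -0.1 F [-0.2 -0.1 -0.9] lead_mm 147.7 tcp [ 0.4461 -0.0567  0.0449] w 0.0127 t 22.9 yaw -3.53
push -0.94 F [ 0.8 -1.  -1.9] lead_mm 147.7 tcp [ 0.4463 -0.0567  0.0446] w 0.013 t 23.2 yaw -3.53
push -0.81 F [-0.8 -0.8  0.3] lead_mm 147.7 tcp [ 0.4462 -0.0567  0.0434] w 0.0129 t 23.5 yaw -3.52
delta_cm [-0.03 -0.02  0.34] ang [ 0.31  0.1  -0.02] tcp [ 0.4462 -0.0567  0.0434] F [-0.81 -0.79  0.27] w 0.0129 t 23.5
```

```bash
python3 -m creep '[{"delta_pos":[0,0,0.1],"angular":[0.3,0.1,0],"gripper":1},{"delta_pos":[0,0,0.2],"angular":[0.3,0.1,0],"gripper":1},{"delta_pos":[0,0,0.2],"angular":[0.3,0.1,0],"gripper":1},{"delta_pos":[0,0,0.2],"angular":[0.3,0.1,0],"gripper":1}]' >/dev/null; python3 chk.py 12;  python3 -m creep '[{"delta_pos":[0,0,0.1],"angular":[0,0,0],"gripper":1},{"delta_pos":[0,0,0.1],"angular":[0,0,0],"gripper":1},{"delta_pos":[0,0,0.1],"angular":[0,0,0],"gripper":1}]' >/dev/null; python3 chk.py 12
```

```text
push -0.46 F [ 0.7 -0.5 -1.3] lead_mm 147.7 tcp [ 0.4461 -0.0567  0.0413] w 0.013 t 23.9 yaw -3.53
push -0.07 F [ 0.7 -0.1 -1.7] lead_mm 147.7 tcp [ 0.4462 -0.0567  0.0403] w 0.0122 t 24.2 yaw -3.53
```

```bash
python3 -m creep '[{"delta_pos":[0,0,0.05],"angular":[0,0,0],"gripper":1},{"delta_pos":[0,0,0.05],"angular":[0,0,0],"gripper":1}]' >/dev/null; python3 chk.py 12;  python3 -m creep '[{"delta_pos":[0,0,0.05],"angular":[0,0,0],"gripper":1},{"delta_pos":[0,0,0.05],"angular":[0,0,0],"gripper":1}]' >/dev/null; python3 chk.py 12
```

```text
push -0.41 F [ 0.6 -0.4 -0.3] lead_mm 147.7 tcp [ 0.4462 -0.0567  0.0399] w 0.0131 t 24.4 yaw -3.53
push 2.07 F [-0.7  2.1  8. ] lead_mm 147.7 tcp [ 0.4463 -0.0567  0.0399] w 0.0128 t 24.6 yaw -3.52
```

On the floor (8 N up). Release and lift clear.

```bash
python3 -m creep '[{"delta_pos":[0,0,-0.05],"angular":[0,0,0],"gripper":0.6},{"delta_pos":[0,0,-0.05],"angular":[0,0,0],"gripper":0.3},{"delta_pos":[0,0,-0.05],"angular":[0,0,0],"gripper":0},{"delta_pos":[0,0,-0.05],"angular":[0,0,0],"gripper":0},{"delta_pos":[0,0,-0.05],"angular":[0,0,0],"gripper":0}]'; python3 -m creep '[{"delta_pos":[0,0,0],"angular":[0,0,0],"gripper":0},{"delta_pos":[0,0,-1],"angular":[0,0,0],"gripper":0},{"delta_pos":[0,0,-4],"angular":[0,0,0],"gripper":0},{"delta_pos":[0,0,-8],"angular":[0,0,0],"gripper":0},{"delta_pos":[0,0,-12],"angular":[0,0,0],"gripper":0}]'; python3 -m creep '[{"delta_pos":[4,0,-4],"angular":[0,0,0],"gripper":0},{"delta_pos":[9,0,-8],"angular":[0,0,0],"gripper":0},{"delta_pos":[14,0,-8],"angular":[0,0,0],"gripper":0},{"delta_pos":[18,0,-8],"angular":[0,0,0],"gripper":0},{"delta_pos":[18,0,-8],"angular":[0,0,0],"gripper":0}]'
python3 - <<'E'
from h import *
p,d=vision.read_camera("side"); cv2.imwrite("pics/side6.png",cv2.resize(p[180:330,230:430,::-1],None,fx=4,fy=4,interpolation=cv2.INTER_CUBIC))
vision.read_camera("top")
for n in ("stick","stick_grip","stick_nose","tray","carrier"):
  for c in ("side","top"):
    print(c,n,[(np.round(r["xyz"],3).tolist(),round(r["confidence"],2)) for r in finder.landmark_of(c,n)[:4]])
E
```

```text
time_s: 25.1
tcp_pos: [0.4462, -0.0567, 0.0398]
ee_rot: [-0.0, 0.729, 0.685, -0.0]
force: [0.1, -0.3, -0.1]
gripper_width: 0.0832
grasp_force: 0.0
time_s: 25.6
tcp_pos: [0.4458, -0.0565, 0.1619]
ee_rot: [-0.0, 0.729, 0.685, -0.0]
force: [0.6, -0.3, 0.4]
gripper_width: 0.0853
grasp_force: 0.0
time_s: 26.1
tcp_pos: [0.4566, 0.1271, 0.2412]
ee_rot: [0.0, 0.727, 0.687, 0.001]
force: [-1.6, -0.8, -0.3]
gripper_width: 0.0852
grasp_force: 0.0
side stick [([0.447, -0.061, 0.006], 0.7), ([0.616, -0.16, -0.0], 0.57)]
top stick [([0.445, -0.056, 0.005], 0.57)]
side stick_grip [([0.448, -0.056, 0.058], 0.94), ([0.405, -0.502, -0.001], 0.7)]
top stick_grip [([0.441, -0.119, 0.005], 0.69), ([0.446, -0.058, 0.063], 0.63)]
side stick_nose []
top stick_nose [([0.434, -0.228, 0.016], 0.69)]
side tray [([0.446, -0.127, -0.002], 0.81), ([0.6, -0.427, 0.096], 0.52)]
top tray [([0.441, -0.12, 0.004], 0.62)]
side carrier [([0.375, 0.267, -0.001], 0.81), ([0.436, 0.104, -0.003], 0.74), ([0.753, 0.295, -0.002], 0.58)]
top carrier [([0.439, 0.1, 0.001], 0.73), ([0.753, 0.294, 0.007], 0.71)]
```

View pics/side6.png

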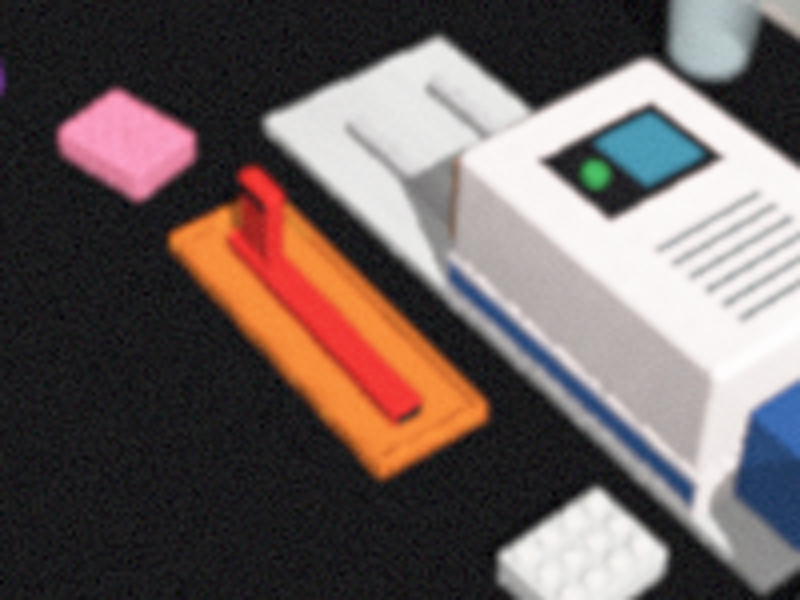

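The stick stands upright on its sole in the tray, handle at (260, 215) and nose at (405, 410), pointing along the feed. The carrier is out of sight in the tunnel and nothing else has moved.

```bash
python3 -m creep '[{"delta_pos":[0,0,0],"angular":[0,0,0],"gripper":0},{"delta_pos":[0,0,0],"angular":[0,0,0],"gripper":0}]' >/dev/null; python3 -c "
from cell import ctrl; print(ctrl.job_done())"
```

```text
the job is handed in; nothing more can be done
None
```

I handed the job in at about 26 s. The carrier went in until the stop gave and was held there at about 12 N (peak reading 12.9 N), and the stick now stands upright in the tray, nose along the feed. The carrier is out of sight in the tunnel, so its contact with the stop rests on the force readings alone.

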